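# Lock the funnel boom into its stand

## Task

The funnel stand's boom has only been started into its square sleeve. Pinch its two spring buttons flush, feed them in under the collar at the sleeve's mouth, then slide the boom on until both buttons pop out through the sleeve's holes, so that the ring is locked over the conical flask. Work with a light hand, never ram or wrench the boom, and let go without knocking the flask, the funnel or the dropper bottle that stand around it.

Things in the scene. Friction and masses are not known exactly. Their poses are not given: they have to be found in the camera images.
- stand: Fixed funnel stand: dark base plate 210 x 130 x 14 mm, steel upright (12 mm rod, 262 mm tall) and, 160 mm up, a level grey square sleeve, 26 mm inside, 32 mm outside. Origin on the bench under the upright; x along the sleeve towards its open mouth, z up. The mouth is 150 mm from the upright.
- mouth (a point): Centre of the sleeve's mouth: on its axis, in the end face of the black collar (40 mm square, 12 mm long), 160 mm above the bench. x points level out of the mouth, z up. The collar's two side lips flare by 2 mm over the last 2.5 mm. The boom slides easily (nylon-lined) but straightens up by a millimetre or two as it goes in: hold it down or sideways and it wedges.
- lock_hole (a point): Point on the sleeve's axis midway between its two round lock holes (17.5 mm across, one through each 3 mm side wall), 35 mm inside the mouth. Axes as mouth.
- boom: Loose boom: aluminium 24 mm square tube, about 0.28 kg, smooth, 1 mm of play all round in the sleeve, so it droops a little. Origin on its axis midway between the two spring buttons (at first 12 to 25 mm outside the mouth); x along it, away from the sleeve; z up. Tube from x = -75 mm (inside the sleeve) to +150 mm, then a steel funnel ring 78 mm across, x = 164 to 242 mm.
- boom_grip (a point): Point on the boom's axis 75 mm outward of the buttons, a clear place to hold the plain tube for pushing.
- button_a (a joint): Travel of the brass spring button on the boom's +y side, m: 0 = fully out, 0.006 = flush. Cylinder 14 mm across, 6 mm proud, square-edged: unless pinched in, it stops dead on the collar's face. Spring 2 N out, 5 N flush. A finger on its outer half presses all of it and leaves the inner half free to go under the lip; with 5 mm or more under, the lip keeps it down.
- button_b (a joint): The same spring button on the boom's -y side, m: 0 = fully out, 0.006 = flush.
- flask: Glass conical flask, 104 mm tall, 64 mm across, on a white tile 6 mm thick below where the ring will be once locked; origin under its base. To be left standing.
- dropper: Small amber dropper bottle with a white cap, 75 mm tall, 36 mm across; origin under its base. Beside the stand's base, on the far side from the robot; to be left alone.
- funnel: White plastic funnel standing upside down, 95 mm tall, 74 mm across; origin on the bench on its axis. Beside the tile, on the far side from the robot; to be left alone.
Not all that is in view belongs to the job. What is shaped like the flask but red is not meant.

How it is judged:
On the way, in this order (a step that is already met when the one before it is completed fails the run):
1. both buttons are pinched flush while still outside the mouth (value of joint each of button_a, button_b above 0.0045 m and x of boom in the frame of mouth above 0 m), for 0.1 s.
2. both buttons are inside the sleeve, held down by its walls (x of boom in the frame of mouth below -0.009 m and value of joint each of button_a, button_b above 0.003 m), for 0.1 s.
At the end, for the whole second after the job is handed in: The boom is at rest and let go, its button axis within 4 mm of the lock holes along the sleeve and both buttons out through them (each within 2 mm of fully out); the flask stands upright (within 0.1 rad); flask, funnel and dropper bottle are within 20 mm of where they were (x of boom in the frame of lock_hole between -0.004 and 0.004 m and value of joint each of button_a, button_b below 0.002 m and linear speed of boom below 0.02 m/s and angle between flask's own z axis and vertical below 0.1 rad and distance of each of flask, funnel, dropper from where it was at the start of the episode below 0.02 m); the robot touches nothing.
It fails at once if the boom is rammed or wrenched in its sleeve: its contact forces on the stand add up to more than 40 N (contact force between boom and stand above 40 N).
It fails at once if the fingers press on the stand with more than 40 N (contact force between the fingers and stand above 40 N).
It fails at once if the boom is pulled out of the sleeve (x of boom in the frame of mouth above 0.07 m).
It fails at once if the flask under the ring is knocked (distance of flask from where it was at the start of the episode above 0.02 m or angle between flask's own z axis and vertical above 0.2 rad).
It fails at once if the funnel or the dropper bottle is pushed out of its place or tipped (distance of any of funnel, dropper from where it was at the start of the episode above 0.02 m or angle between any of funnel, dropper's own z axis and vertical above 0.2 rad).
It also fails if it takes over 67 s, if anything falls off the work surface, if the arm or the gripper's body presses on something with over 40 N, if the wrist force passes 120 N, or if a joint passes its speed limit or range.

## Robot

A 6-joint arm with a two-finger parallel gripper is mounted at the origin on the work surface. World frame = base frame: x ahead of the robot, y to its left, z up, the work surface at z = 0. Lengths are in m, angles in rad, forces in N, time in s.
With the tool pointing down it reaches from about 0.275 to 1 m from the base axis. Payload 8.4 kg.
Tool frame: the origin (TCP) lies at the very end of the fingers, on their centre line; the grasp point (between the pads) lies 19 mm behind it (bot.grip_point_offset is the distance from the TCP to the grasp point, in m); z points along the fingers, x is the direction in which the jaws open and shut, and the axes are right-handed (so a half turn about z gives the same grasp; the last joint's range is limited). The gripper opens to 85 mm and grips with 20 to 120 N. Pads are 22 mm wide; open, the fingers measure 114 mm over their backs; the gripper's body (76 mm by 85 mm) begins 54 mm behind the grasp point. The pads swing forward as they close: fully open they stand 13 mm farther back than shut.
Start: joints at [1.153, 0.353, 1.633, -0, 1.155, -0.002], TCP at [0.252, 0.572, 0.231] pointing down, gripper open.
Joint ranges: [-2.63, 2.63], [-0.92, 2.1], [0.06, 2.66], [-1.3, 4.44], [0, 2.69], [-3.02, 3.02]. Speed limits (rad/s): [2.22, 2.22, 2.79, 3.14, 3.14, 3.14].

## Interface

Orientations are given as [roll, pitch, yaw] about the fixed x, y, z axes, in that order (R = Rz(yaw) Ry(pitch) Rx(roll)).
In Python, from station import bot, camera, order gives the robot as it stands.
- The arm moves only by the tool play_rows, never from a script. Its argument "plan" is a list of rows, each an object of numbers: "dx", "dy", "dz": the shift along the world's x, y, z in m; "twist": the turn about the world's z in degrees; "hand": the finger opening in m, from 0 to 0.0854. A call has 1 to 12 rows; each row shifts and turns the commanded pose from where the row before left it; what a row does not reach is not made up. A row lasts 1/10 s, in which the tool goes at most 50 mm and 8.59 degrees, less where a joint would pass 70% of its speed; a pose out of reach is approached as far as the arm can. A call is refused whole if a number of a shift passes 0.05 or a number of a turn 8.59, either way. A call with a gripper value outside its range is refused whole. The fingers move at their own pace and stop on an object; "newtons" is the grip in N (left out, the last holds). Time passes only in rows, so rows that do not move let the fingers close. It gives the time, the measured TCP pose, the force and the opening at its end, in the units of the state.
- bot.get_obs(): the state, without advancing time (a new reading comes with each control period).
- camera(name): name is "scene" or "top"; returns a dict with "img" (384x512x3 uint8, red, green, blue), "intrinsics" (3x3 intrinsics, pixels), "k1" (the pictures are not rectified: a ray, as slopes to the right and down, at radius r is drawn at 1 + k1 r^2 times it, then the intrinsics apply), "rvec" (rotation vector, rad) and "tvec" (3), from world to camera coordinates, as OpenCV has them. Camera axes: x right, y down, z forward; pixel columns grow to the right and rows downward; lengths in m; the calibration is good to about 2 mm. A picture is of the moment at which its call begins. There is no depth.
- order.sign_off(): hands the job in, once; it reports no verdict.
The state is a dict: "t": time; "q": joint angles; "qd": joint speeds; "tau": joint torques, N m; "tool_pos": TCP position; "tcp_rot": TCP orientation; "contact_force": force on the tool from outside, world axes, zero at the start; "ft_torque": the same for the moment, N m; "grip_width": finger opening in m.
Only numpy, scipy, OpenCV 4.12 (cv2) and the standard library are available. Lean on these libraries where they do the work, as an engineer would, in place of code of your own. Each camera call takes 0.05 s, during which the arm holds its last target.

## Working session

There is one attempt and no reset: what is moved stays moved. The work goes in short steps, Python scripts to look and compute and a tool call to move; the robot and the scene stay as the last step left them, time stands still between calls to the robot, and variables do not carry over. Pictures are saved under pics/ and viewed, and the job is handed in when it is done.

Besides the shell and the picture viewer there is one more tool, called as name([rows], argument=value, ...), one row to a line, values as JSON. play_rows: Moves the arm, as the interface text tells. Its arguments: {"type":"object","properties":{"plan":{"type":"array","items":{"type":"object","properties":{"dx":{"type":"number"},"dy":{"type":"number"},"dz":{"type":"number"},"twist":{"type":"number"},"hand":{"type":"number"}}}},"newtons":{"type":"number"}},"required":["plan"]}

```bash
ls; mkdir -p pics
python3 - <<'E'
from station import bot,camera
import cv2,json
o=bot.get_obs();print(o, bot.grip_point_offset)
for n in("scene","top"):
    c=camera(n);cv2.imwrite(f"pics/{n}0.png",c["img"][:,:,::-1])
    print(n,c["intrinsics"],c["k1"],c["rvec"],c["tvec"])
E
```

```text
pics
{'t': 0.0, 'q': array([ 1.15259720e+00,  3.53678740e-01,  1.63414953e+00,  2.20936420e-06,
        1.15518433e+00, -2.43784437e-03]), 'qd': array([ 0.0004377 ,  0.00062118, -0.00015207, -0.0002612 , -0.00112595,
        0.00054215]), 'tau': array([-4.39956766e-04, -6.05254483e+01, -3.42069483e+01, -1.18316621e-04,
        9.48203669e-03, -1.96694270e-05]), 'tool_pos': array([0.25225433, 0.57130602, 0.23053598]), 'tcp_rot': array([-3.14158717e+00,  1.41993420e-03,  1.15503415e+00]), 'contact_force': array([-0.02720865,  0.24132795, -1.19069125]), 'ft_torque': array([-0.00507935,  0.03594263,  0.01930192]), 'grip_width': 0.08530623952725225} 0.0187
scene [[420.19958337   0.         257.47306653]
 [  0.         420.19958337 191.23225833]
 [  0.           0.           1.        ]] -0.0042551442556254555 [ 1.80039873  1.41055003 -0.73173679] [-0.13711966 -0.2571219   1.41451349]
top [[351.48942852   0.         252.71954927]
 [  0.         351.48942852 190.89089303]
 [  0.           0.           1.        ]] -0.07072823241845143 [ 2.22477014 -1.99194732  0.20809153] [-0.05887499  0.63522874  0.79971425]
```

View pics/scene0.png

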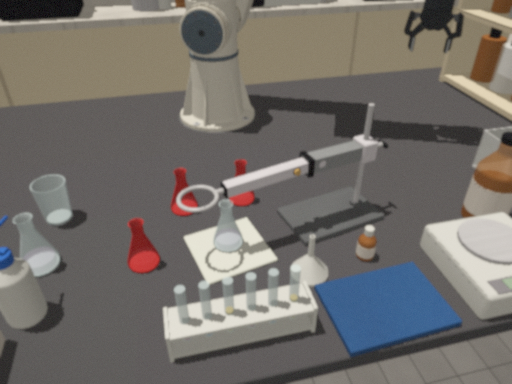

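View pics/top0.png

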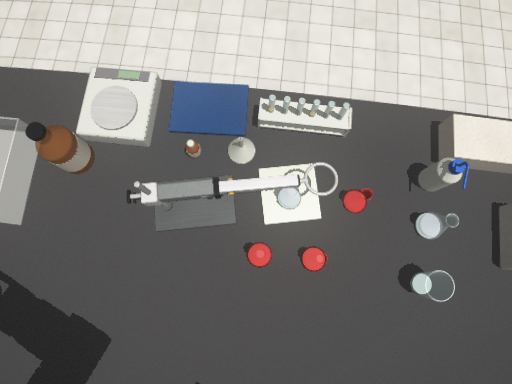

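The scene view shows the sleeve's collar at about (308,163), a brass button near (297,171), and the ring at (200,198). The top view shows the collar at about (217,187), with the boom running to the ring at (321,179). Next I'll enlarge both.

```bash
cat > h.py <<'E'
import numpy as np,cv2
from station import bot,camera
def ray(c,u,v):
    K=c["intrinsics"];x=(u-K[0,2])/K[0,0];y=(v-K[1,2])/K[1,1]
    a,b=x,y
    for _ in range(20):
        s=1+c["k1"]*(a*a+b*b);a,b=x/s,y/s
    R=cv2.Rodrigues(np.array(c["rvec"],float))[0];t=np.array(c["tvec"],float).ravel()
    o=-R.T@t;d=R.T@np.array([a,b,1.]);return o,d
def onz(c,u,v,z):
    o,d=ray(c,u,v);return o+d*(z-o[2])/d[2]
def proj(c,P):
    K=c["intrinsics"];R=cv2.Rodrigues(np.array(c["rvec"],float))[0];t=np.array(c["tvec"],float).ravel()
    p=np.atleast_2d(P)@R.T+t;a=p[:,:2]/p[:,2:];a=a*(1+c["k1"]*(a**2).sum(1,keepdims=True))
    return a*[K[0,0],K[1,1]]+[K[0,2],K[1,2]]
def crop(c,u0,v0,u1,v1,s,fn):
    im=cv2.resize(c["img"][v0:v1,u0:u1,::-1],None,fx=s,fy=s,interpolation=cv2.INTER_CUBIC);cv2.imwrite(fn,im)
E
python3 - <<'E'
from h import *
c=camera("scene");crop(c,170,90,400,260,3.4,"pics/s1.png")
c=camera("top");crop(c,125,135,345,235,3.6,"pics/t1.png")
E
```

```text
(no output)
```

View pics/s1.png

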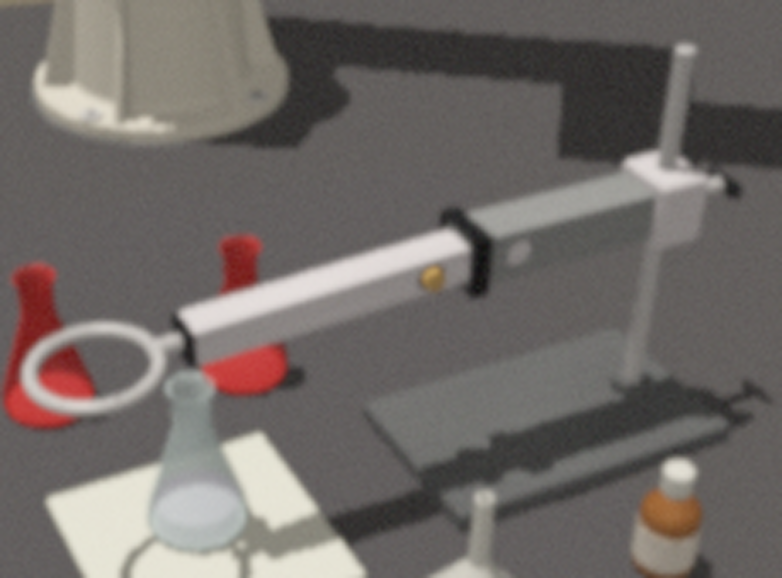

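View pics/t1.png

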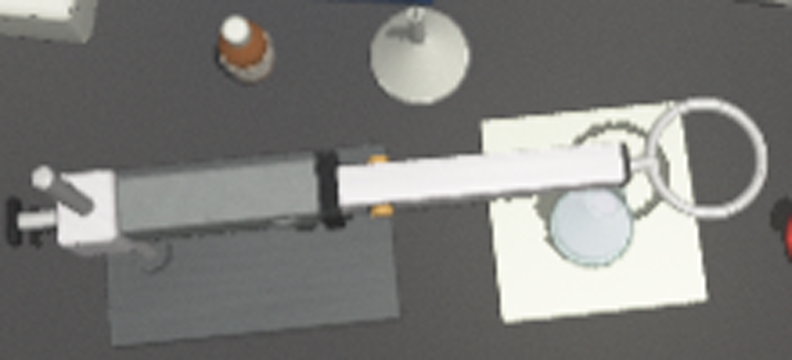

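Run:
```python
from h import *
c=camera("scene");crop(c,280,130,350,190,10,"pics/s2.png")
c=camera("top");crop(c,190,160,260,210,10,"pics/t2.png")
crop(c,140,170,210,220,10,"pics/t3.png")
crop(c,270,150,340,210,10,"pics/t4.png")
```

```text
(no output)
```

View pics/s2.png

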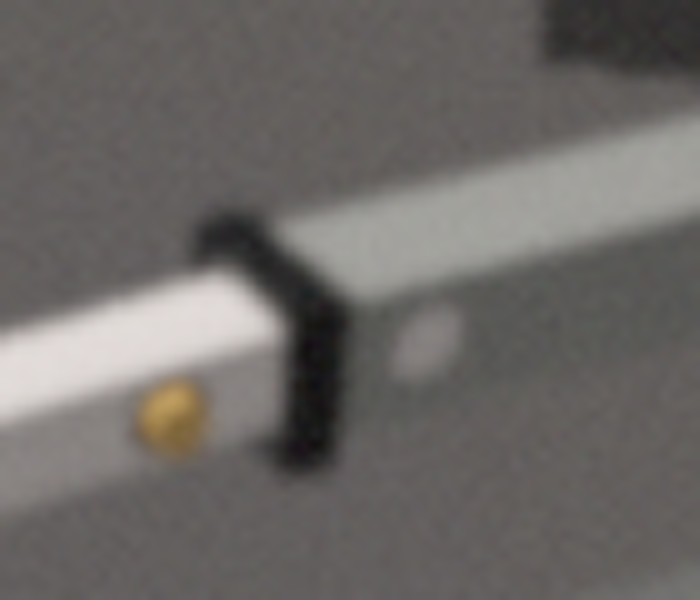

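View pics/t2.png

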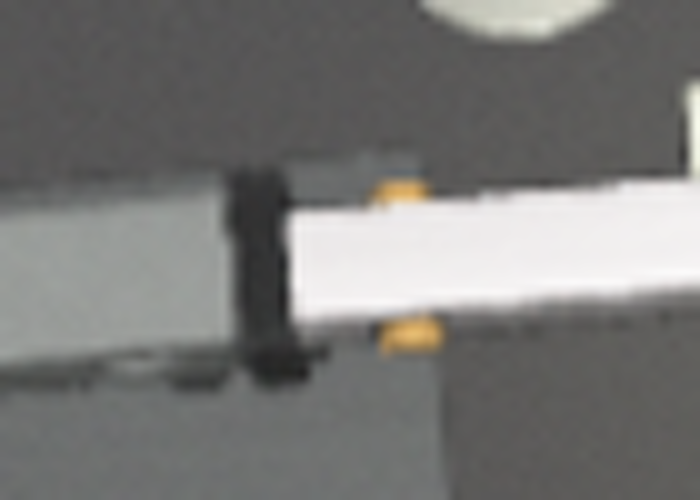

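View pics/t3.png

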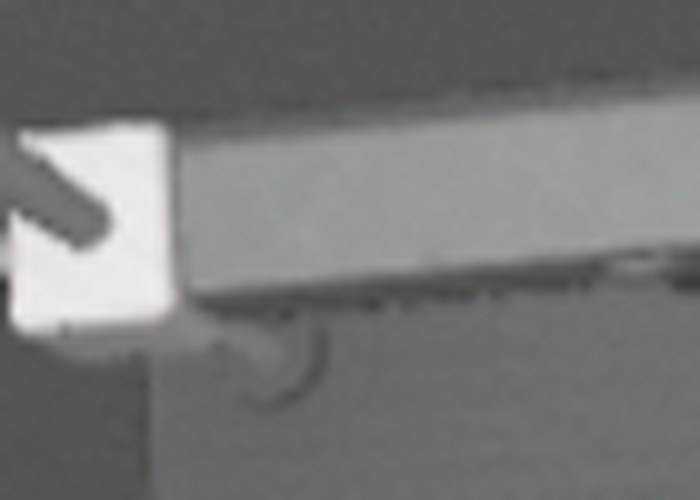

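View pics/t4.png

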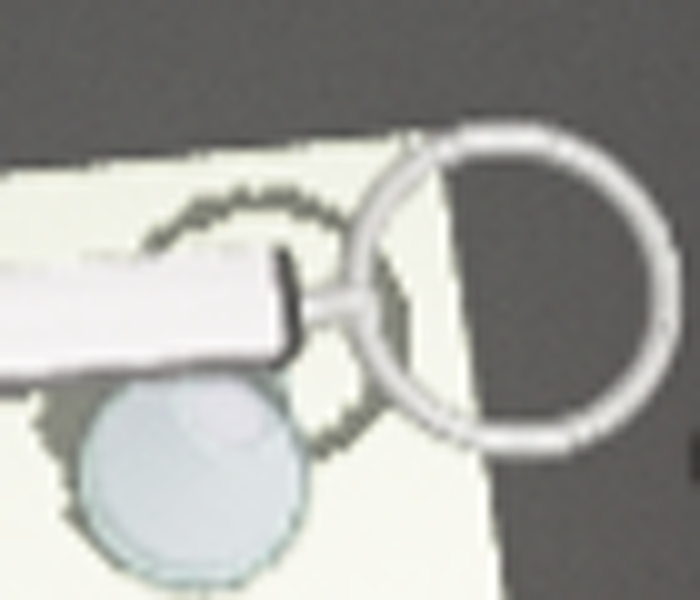

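```bash
cat > fit.py <<'E'
from h import *
from scipy.optimize import least_squares
cs=camera("scene");ct=camera("top")
def q(u,v,u0,v0,s=10): return [u0+(u+.5)/s-.5,v0+(v+.5)/s-.5]
# near side sign: n=+1 -> sleeve +y side. scene camera sees far side from robot? determined by yaw
def model(p):
    mx,my,yaw,s,dr=p
    ex=np.array([np.cos(yaw),np.sin(yaw),0]);ey=np.array([-np.sin(yaw),np.cos(yaw),0]);ez=np.array([0,0,1.])
    S=lambda x,y,z:np.array([mx,my,.16])+ex*x+ey*y+ez*z
    B=lambda x,y,z:S(s+x,y,z-.0005-dr*(s+x))
    return S,B
def res(p,full=False):
    S,B=model(p)
    T=[]
    # top
    T+= [(ct,S(0,0,.02),q(290,265,190,160)),
         (ct,B(0,.0135,.004),q(400,192,190,160)),(ct,B(0,-.0135,.004),q(410,335,190,160)),
         (ct,B(203e-3,0,0),q(515,290,270,150)),
         (cs,S(-.035,.016,0),q(428,342,280,130)),(cs,B(0,.018,0),q(172,418,280,130)),
         (cs,S(0,.02,.02),q(285,312,280,130)),(cs,S(-.012,.02,.02),q(345,300,280,130)),
         (cs,S(0,.02,-.02),q(278,462,280,130)),(cs,S(-.012,.02,-.02),q(333,462,280,130))]
    # swap sides for sign
    r=np.array([proj(c,P)[0]-np.array(o) for c,P,o in T])
    if full: print(np.round(r,2))
    return r.ravel()
if __name__=="__main__":
    a=onz(ct,*q(290,265,190,160),.18);b=onz(ct,*q(515,290,270,150),.16)
    print(a,b)
    yaw=np.arctan2(*(b-a)[1::-1]);print(yaw)
    f=least_squares(res,[a[0],a[1],yaw,.018,0]);print(f.x,f.cost);res(f.x,True)
    S,B=model(f.x);ex=S(1,0,0)-S(0,0,0);print("ex",ex,"button",B(0,0,0),"grip",B(.075,0,0),"upright",S(-.15,0,0))
    # flask on tile z=.006 base circle; funnel; dropper
    for n,u,v,z in(("flasktop",0,0,0),):pass
    sc=ct
    print("flask body", onz(ct,289,198,.02))
    print("funnel",onz(ct,241,151,.01),"dropper",onz(ct,192,148,.04), "reds",onz(ct,260,255,.02),onz(ct,314,259,.02))
E
python3 fit.py
```

```text
[0.61664259 0.08289193 0.18      ] [ 0.66265143 -0.13716789  0.16      ]
-1.364690967134592
[ 0.61646164  0.08428068 -1.36026433  0.02469758  0.01304008] 4.671125957483521
[[-0.66  0.01]
 [-0.19  1.87]
 [-0.11 -0.39]
 [ 0.29 -0.18]
 [-0.51  0.41]
 [ 0.01  0.59]
 [ 0.71 -0.25]
 [-0.07 -0.43]
 [ 0.03  1.81]
 [-0.39  0.38]]
ex [ 0.20898018 -0.97791988  0.        ] button [0.62162294 0.06012842 0.15917794] grip [ 0.63729646 -0.01321557  0.15819994] upright [0.58511461 0.23096866 0.16      ]
flask body [ 0.63878296 -0.0829519   0.02      ]
funnel [0.75428938 0.05565681 0.01      ] dropper [0.73880036 0.18148909 0.04      ] reds [ 0.48626869 -0.02383581  0.02      ] [ 0.49092619 -0.15939195  0.02      ]
```

play_rows([
  {"dz":0.04},
  {"dz":0.04},
  {"dx":0.026,"dy":-0.035,"twist":-5.4,"hand":0.0854},
  {"dx":0.026,"dy":-0.035,"twist":-5.4},
  {"dx":0.026,"dy":-0.035,"twist":-5.4},
  {"dx":0.026,"dy":-0.035,"twist":-5.4},
  {"dx":0.026,"dy":-0.035,"twist":-5.4},
  {"dx":0.026,"dy":-0.035,"twist":-5.4},
  {"dx":0.026,"dy":-0.035,"twist":-5.4},
  {"dx":0.026,"dy":-0.035,"twist":-5.4},
  {"dx":0.026,"dy":-0.035,"twist":-5.4},
  {"dx":0.026,"dy":-0.035,"twist":-5.4},
])

```text
validation failed for argument at $.pl...
```

play_rows([
  {"dx":0,"dy":0,"dz":0.04,"twist":0,"hand":0.085},
  {"dx":0,"dy":0,"dz":0.04,"twist":0,"hand":0.085},
], newtons=20)

```text
t: 0.6
tool_pos: [0.2521, 0.571, 0.311]
tcp_rot: [3.142, 0.003, 1.155]
contact_force: [0.3, 0.2, 1.0]
grip_width: 0.085
```

play_rows([
  {"dx":0.026,"dy":-0.035,"dz":0,"twist":-5.4,"hand":0.085},
  {"dx":0.026,"dy":-0.035,"dz":0,"twist":-5.4,"hand":0.085},
  {"dx":0.026,"dy":-0.035,"dz":0,"twist":-5.4,"hand":0.085},
  {"dx":0.026,"dy":-0.035,"dz":0,"twist":-5.4,"hand":0.085},
  {"dx":0.026,"dy":-0.035,"dz":0,"twist":-5.4,"hand":0.085},
  {"dx":0.026,"dy":-0.035,"dz":0,"twist":-5.4,"hand":0.085},
  {"dx":0.026,"dy":-0.035,"dz":0,"twist":-5.4,"hand":0.085},
  {"dx":0.026,"dy":-0.035,"dz":0,"twist":-5.4,"hand":0.085},
  {"dx":0.026,"dy":-0.035,"dz":0,"twist":-5.4,"hand":0.085},
  {"dx":0.026,"dy":-0.035,"dz":0,"twist":-5.4,"hand":0.085},
], newtons=20)

```text
t: 1.6
tool_pos: [0.5133, 0.2202, 0.3115]
tcp_rot: [-3.141, -0.001, 0.209]
contact_force: [0.6, 1.0, -0.4]
grip_width: 0.0846
```

play_rows([
  {"dx":0.022,"dy":-0.035,"dz":0,"twist":0,"hand":0.085},
  {"dx":0.022,"dy":-0.035,"dz":0,"twist":0,"hand":0.085},
  {"dx":0.022,"dy":-0.035,"dz":0,"twist":0,"hand":0.085},
  {"dx":0.022,"dy":-0.035,"dz":0,"twist":0,"hand":0.085},
  {"dx":0.023,"dy":-0.034,"dz":0,"twist":0,"hand":0.085},
  {"dx":0,"dy":0,"dz":-0.04,"twist":0,"hand":0.085},
  {"dx":0,"dy":0,"dz":-0.04,"twist":0,"hand":0.085},
  {"dx":0,"dy":0,"dz":0,"twist":0,"hand":0.085},
  {"dx":0,"dy":0,"dz":0,"twist":0,"hand":0.085},
], newtons=20)

```text
t: 2.5
tool_pos: [0.6233, 0.0478, 0.2316]
tcp_rot: [-3.141, 0.001, 0.213]
contact_force: [0.3, 0.1, 0.5]
grip_width: 0.0851
```

Run:
```python
from h import *
c=camera("scene");crop(c,240,80,380,190,5,"pics/s5.png")
print(proj(c,bot.get_obs()["tool_pos"]))
c=camera("top");crop(c,160,120,290,220,6,"pics/t5.png")
print(proj(c,bot.get_obs()["tool_pos"]),bot.get_obs()["tool_pos"],bot.get_obs()["tcp_rot"],bot.get_obs()["contact_force"])
```

```text
[[288.37235504 135.9502759 ]]
[[233.98888299 178.17477693]] [0.62471045 0.04813358 0.23365859] [ 3.14115286e+00 -3.07576467e-03  2.13018106e-01] [ 0.58813919 -0.15907256  0.13070108]
```

View pics/s5.png

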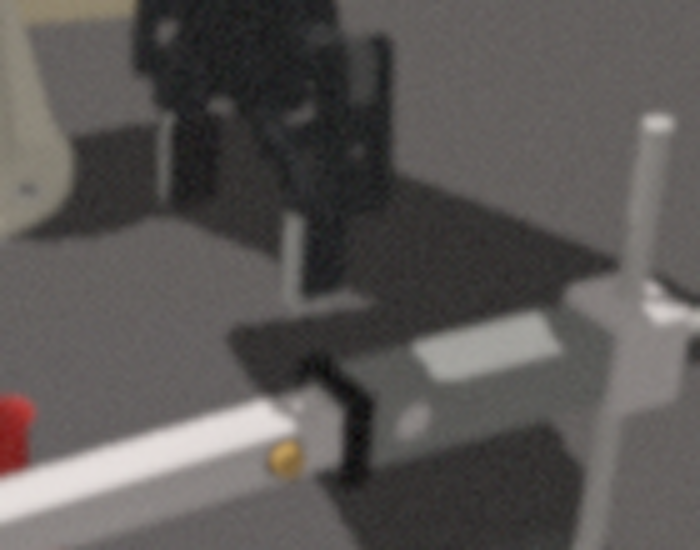

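View pics/t5.png

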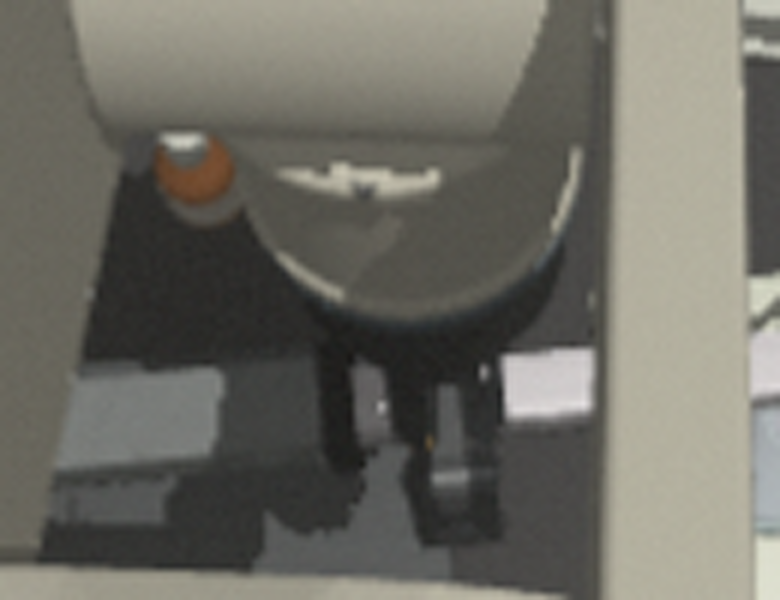

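play_rows([
  {"dx":0.001,"dy":-0.001,"dz":-0.03,"twist":0,"hand":0.085},
  {"dx":0,"dy":0,"dz":-0.03,"twist":0,"hand":0.085},
  {"dx":0,"dy":0,"dz":-0.028,"twist":0,"hand":0.085},
  {"dx":0,"dy":0,"dz":0,"twist":0,"hand":0.05},
  {"dx":0,"dy":0,"dz":0,"twist":0,"hand":0.05},
  {"dx":0,"dy":0,"dz":0,"twist":0,"hand":0.05},
], newtons=20)

```text
t: 3.2
tool_pos: [0.6261, 0.047, 0.146]
tcp_rot: [3.141, -0.004, 0.213]
contact_force: [1.2, 0.3, 0.0]
grip_width: 0.0502
```

```bash
cat > look.py <<'E'
from h import *
import sys
n=sys.argv[1]
P=[];F=[]
for i in range(2):
    c=camera("scene")
    o=bot.get_obs();P.append(o["tool_pos"]);F.append(o["contact_force"])
crop(c,260,115,340,190,8,f"pics/s{n}.png")
ct=camera("top");o=bot.get_obs();P.append(o["tool_pos"]);F.append(o["contact_force"]);crop(ct,190,150,270,215,8,f"pics/t{n}.png")
print(np.round(P,4),np.mean(P,0),np.mean(F,0),o["tcp_rot"],o["grip_width"],o["t"])
E
python3 look.py 6
```

```text
[[0.626  0.047  0.1458]
 [0.6258 0.0469 0.1455]
 [0.6255 0.0469 0.1451]] [0.62576135 0.04691612 0.14546493] [ 0.23503847 -0.19941411  0.44804014] [ 3.14122302e+00 -2.71205707e-03  2.12528590e-01] 0.05002704563995429 3.35
```

View pics/s6.png

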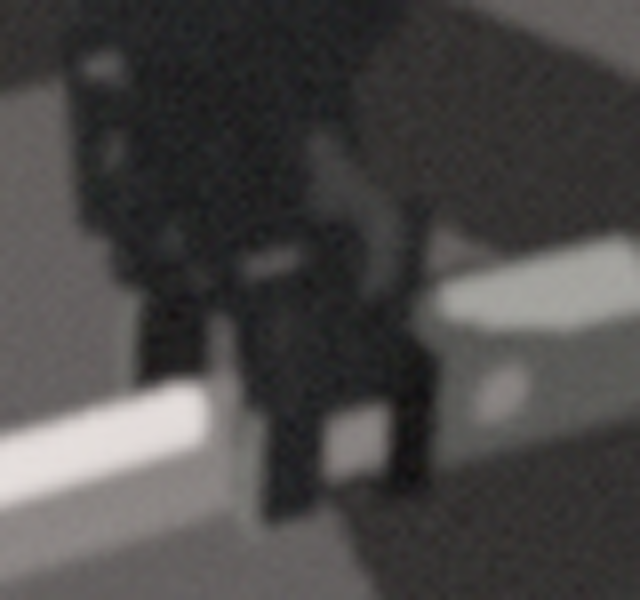

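View pics/t6.png

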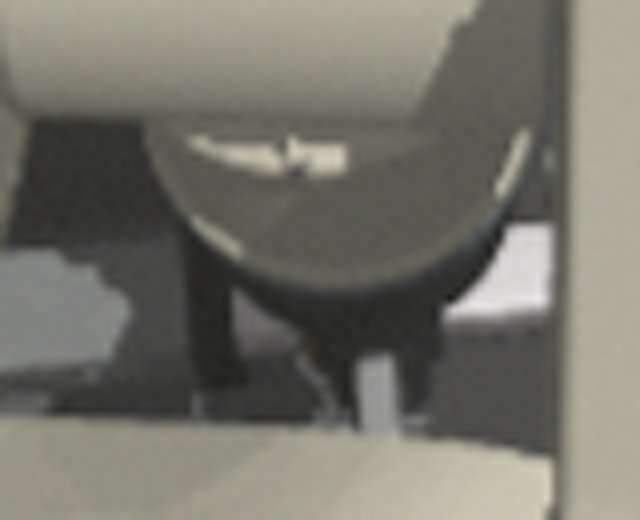

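Run:
```python
from h import *
cs=camera("scene");ct=camera("top")
T=np.array([.6256,.0469,.1455]);a=.2125
ey=np.array([np.cos(a),np.sin(a),0]);ex=np.array([np.sin(a),-np.cos(a),0])
for dx in(-.011,.011):
  for l in(.025,.035):
    for z in (0,.035):
      p=T+ex*dx+ey*l+[0,0,z]
      print(dx,l,z,(proj(cs,p)-[260,115])*8,(proj(ct,p)-[190,150])*8)
B=np.array([.6216,.0601,.159]);print((T-B)@ex,(T-B)@ey, (proj(cs,B+ey*.018)-[260,115])*8)
```

```text
-0.011 0.025 0 [[298.22115803 520.86206585]] [[324.41444077 215.01959965]]
-0.011 0.025 0.035 [[306.02663336 399.82452026]] [[316.9647861  183.62785458]]
-0.011 0.035 0 [[318.99577965 541.26788119]] [[321.23636368 180.67017395]]
-0.011 0.035 0.035 [[327.39642098 419.63510611]] [[313.66736112 147.81473863]]
0.011 0.025 0 [[220.32120072 542.84223107]] [[402.47745243 207.28304578]]
0.011 0.025 0.035 [[226.24137124 421.16734188]] [[398.56976666 175.55720268]]
0.011 0.035 0 [[240.59442923 563.6438664 ]] [[399.09646408 172.9718113 ]]
0.011 0.035 0.035 [[247.08541752 441.37197498]] [[395.04889131 139.7857523 ]]
0.013746705853671857 0.0011260897711213055 [[294.05559142 456.09417574]]
```

play_rows([
  {"dx":-0.001,"dy":0,"dz":-0.004,"twist":0,"hand":0.042},
  {"dx":0,"dy":0,"dz":0,"twist":0,"hand":0.038},
  {"dx":0,"dy":0,"dz":0,"twist":0,"hand":0.034},
  {"dx":0,"dy":0,"dz":0,"twist":0,"hand":0.031},
  {"dx":0,"dy":0,"dz":0,"twist":0,"hand":0.031},
], newtons=20)

```text
t: 3.95
tool_pos: [0.6235, 0.0468, 0.1393]
tcp_rot: [3.142, 0.0, 0.213]
contact_force: [0.3, -0.0, 1.6]
grip_width: 0.0312
```

play_rows([
  {"dx":0,"dy":0,"dz":0,"twist":0,"hand":0.028},
  {"dx":0,"dy":0,"dz":0,"twist":0,"hand":0.026},
  {"dx":0,"dy":0,"dz":0,"twist":0,"hand":0.026},
], newtons=20)

```text
t: 4.25
tool_pos: [0.6236, 0.0468, 0.1395]
tcp_rot: [3.142, -0.0, 0.213]
contact_force: [-0.5, 0.1, 2.8]
grip_width: 0.0261
```

```bash
python3 look.py 7
```

```text
[[0.6236 0.0468 0.1395]
 [0.6236 0.0468 0.1395]
 [0.6236 0.0468 0.1394]] [0.62359838 0.0467617  0.13946692] [ 0.43482344 -0.07341625  3.04117086] [ 3.14156498e+00 -3.22618135e-04  2.12506955e-01] 0.026675815661805456 4.4
```

View pics/s7.png

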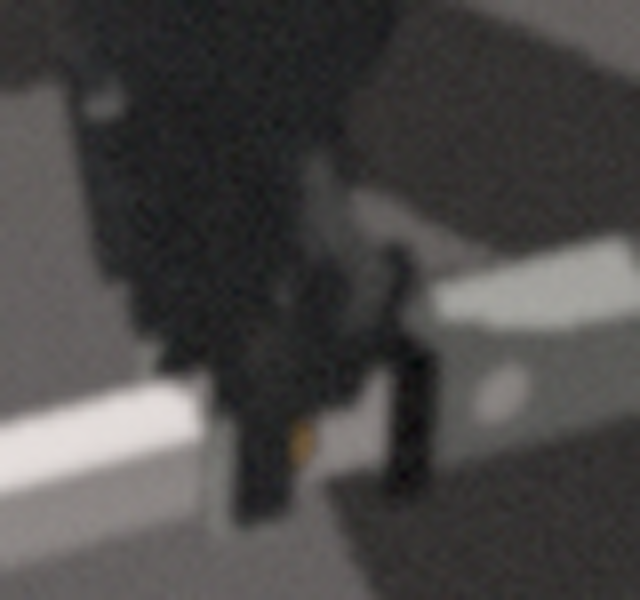

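play_rows([
  {"dx":0,"dy":0,"dz":0.001,"twist":0,"hand":0.025},
  {"dx":0,"dy":0,"dz":0,"twist":0,"hand":0.022},
  {"dx":0,"dy":0,"dz":0,"twist":0,"hand":0.022},
  {"dx":0,"dy":0,"dz":0,"twist":0,"hand":0.022},
], newtons=20)

```text
t: 4.8
tool_pos: [0.6235, 0.0468, 0.14]
tcp_rot: [-3.142, 0.0, 0.212]
contact_force: [2.6, 0.5, -4.0]
grip_width: 0.0241
```

play_rows([
  {"dx":0.0003,"dy":0.0015,"dz":0,"twist":0,"hand":0.022},
  {"dx":-0.0003,"dy":0.0015,"dz":0,"twist":0,"hand":0.022},
  {"dx":-0.0003,"dy":0.0015,"dz":0,"twist":0,"hand":0.022},
  {"dx":-0.0003,"dy":0.0015,"dz":0,"twist":0,"hand":0.022},
], newtons=20)

```text
t: 5.2
tool_pos: [0.623, 0.0527, 0.1403]
tcp_rot: [3.141, -0.0, 0.213]
contact_force: [3.2, -0.8, -3.2]
grip_width: 0.024
```

play_rows([
  {"dx":0.0002,"dy":0.0015,"dz":0,"twist":0,"hand":0.022},
  {"dx":-0.0001,"dy":0.0015,"dz":0,"twist":0,"hand":0.022},
  {"dx":-0.0003,"dy":0.0015,"dz":0,"twist":0,"hand":0.022},
  {"dx":-0.0003,"dy":0.0015,"dz":0,"twist":0,"hand":0.022},
], newtons=20)

```text
t: 5.6
tool_pos: [0.6224, 0.0587, 0.1406]
tcp_rot: [3.141, -0.0, 0.213]
contact_force: [1.5, -3.4, 0.9]
grip_width: 0.0237
```

play_rows([
  {"dx":-0.0001,"dy":0.001,"dz":0.0005,"twist":0,"hand":0.022},
  {"dx":-0.0002,"dy":0.001,"dz":0,"twist":0,"hand":0.022},
  {"dx":-0.0002,"dy":0.001,"dz":0,"twist":0,"hand":0.022},
], newtons=20)

```text
t: 5.9
tool_pos: [0.6218, 0.0618, 0.1408]
tcp_rot: [3.142, 0.0, 0.213]
contact_force: [2.0, -1.8, -2.0]
grip_width: 0.0237
```

```bash
python3 look.py 8
```

```text
[[0.6218 0.062  0.1407]
 [0.6217 0.0619 0.1408]
 [0.6217 0.0619 0.1407]] [0.62174966 0.06194107 0.1407529 ] [ 1.98842335 -0.81969229 -1.64235785] [-3.14135424e+00  1.45825555e-04  2.12581971e-01] 0.02345384608615046 6.05
```

View pics/s8.png

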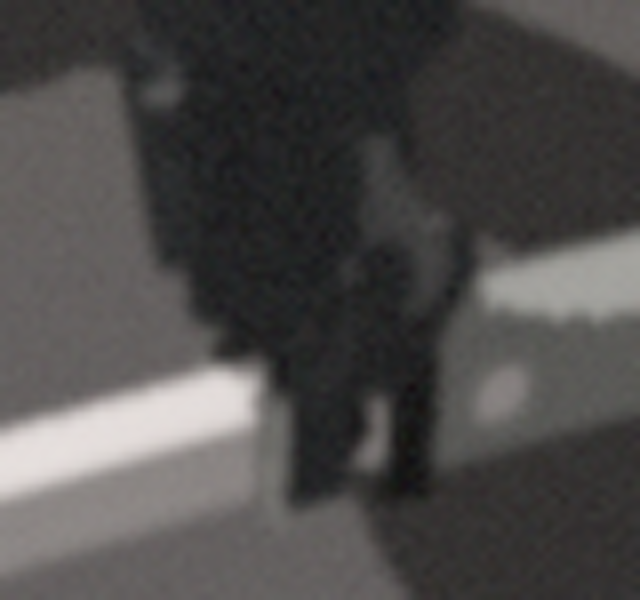

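Run:
```python
from h import *
c=camera("scene")
im=c["img"][150:185,285:325,::-1]
im=cv2.resize(im,None,fx=16,fy=16,interpolation=cv2.INTER_CUBIC)
im=np.clip((im/255.)**.5*255,0,255).astype(np.uint8);cv2.imwrite("pics/s9.png",im)
```

```text
(no output)
```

View pics/s9.png

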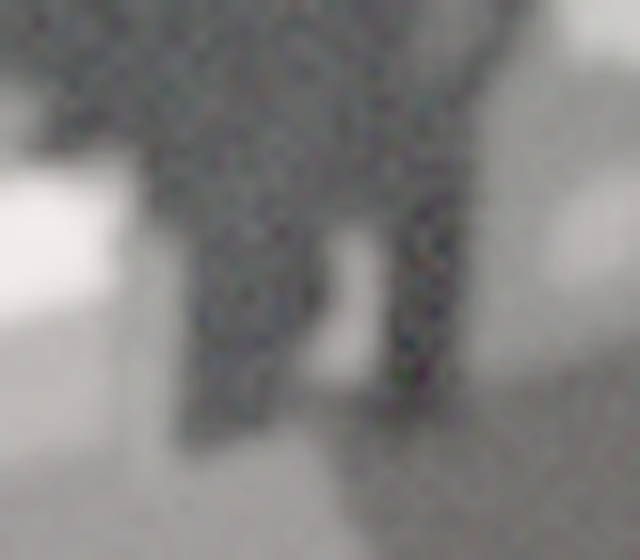

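play_rows([
  {"dx":0.0,"dy":0.001,"dz":0,"twist":0,"hand":0.022},
  {"dx":-0.0002,"dy":0.001,"dz":0,"twist":0,"hand":0.022},
  {"dx":-0.0002,"dy":0.001,"dz":0,"twist":0,"hand":0.022},
  {"dx":-0.0002,"dy":0.001,"dz":0,"twist":0,"hand":0.022},
], newtons=20)

```text
t: 6.5
tool_pos: [0.6212, 0.0657, 0.1409]
tcp_rot: [3.141, 0.0, 0.213]
contact_force: [-0.2, -2.8, 0.5]
grip_width: 0.0237
```

play_rows([
  {"dx":-0.0002,"dy":0.001,"dz":0.0003,"twist":0,"hand":0.022},
  {"dx":-0.0002,"dy":0.001,"dz":0,"twist":0,"hand":0.022},
  {"dx":-0.0002,"dy":0.001,"dz":0,"twist":0,"hand":0.022},
], newtons=20)

```text
t: 6.8
tool_pos: [0.6206, 0.0688, 0.141]
tcp_rot: [3.142, 0.0, 0.213]
contact_force: [0.8, -2.4, -0.6]
grip_width: 0.0236
```

play_rows([
  {"dx":-0.0002,"dy":0.001,"dz":0.0002,"twist":0,"hand":0.022},
  {"dx":-0.0002,"dy":0.001,"dz":0,"twist":0,"hand":0.022},
], newtons=20)

```text
t: 7.0
tool_pos: [0.6201, 0.0709, 0.1411]
tcp_rot: [-3.141, 0.0, 0.213]
contact_force: [0.3, -2.0, -2.3]
grip_width: 0.024
```

```bash
cat > lk2.py <<'E'
from h import *
import sys
c=camera("scene")
im=c["img"][145:185,275:325,::-1]
im=cv2.resize(im,None,fx=15,fy=15,interpolation=cv2.INTER_CUBIC)
im=np.clip((im/255.)**.5*255,0,255).astype(np.uint8);cv2.imwrite(f"pics/s{sys.argv[1]}.png",im)
o=bot.get_obs();print(o["tool_pos"],o["contact_force"],o["t"])
E
python3 lk2.py 10
```

```text
[0.62004597 0.07102125 0.14114465] [ 0.20336964 -2.29238483 -2.83325298] 7.05
```

View pics/s10.png

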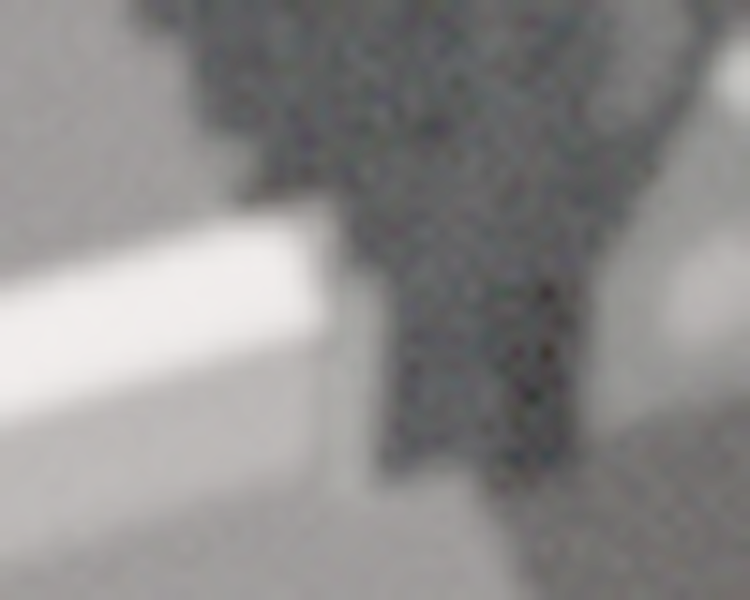

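play_rows([
  {"dx":-0.0002,"dy":0.001,"dz":0,"twist":0,"hand":0.022},
  {"dx":0,"dy":0,"dz":0,"twist":0,"hand":0.022},
], newtons=20)

```text
t: 7.25
tool_pos: [0.6199, 0.072, 0.1411]
tcp_rot: [-3.141, 0.0, 0.213]
contact_force: [-0.5, -1.0, -2.2]
grip_width: 0.0238
```

play_rows([
  {"dx":0,"dy":0,"dz":0,"twist":0,"hand":0.028},
  {"dx":0,"dy":0,"dz":0,"twist":0,"hand":0.034},
  {"dx":0,"dy":0,"dz":0,"twist":0,"hand":0.044},
  {"dx":0,"dy":0,"dz":0,"twist":0,"hand":0.05},
  {"dx":0,"dy":0,"dz":0,"twist":0,"hand":0.05},
  {"dx":0.008,"dy":-0.039,"dz":0,"twist":0,"hand":0.05},
  {"dx":0.002,"dy":-0.007,"dz":0,"twist":0,"hand":0.05},
  {"dx":0,"dy":0,"dz":0,"twist":0,"hand":0.05},
], newtons=20)

```text
t: 8.05
tool_pos: [0.6303, 0.0247, 0.1413]
tcp_rot: [3.142, -0.0, 0.211]
contact_force: [0.5, 0.1, 1.1]
grip_width: 0.0496
```

```bash
python3 lk2.py 11;python3 look.py 12
```

```text
[0.62998764 0.02548928 0.14119099] [ 0.56490243 -0.56602806 -0.56930511] 8.1
[[0.6299 0.0261 0.1412]
 [0.6298 0.0264 0.1412]
 [0.6298 0.0265 0.1412]] [0.62982801 0.02630977 0.14121667] [-0.32322685  0.56065655  0.22177092] [-3.14122610e+00  2.34499248e-04  2.12826985e-01] 0.05020439137705101 8.25
```

View pics/s11.png

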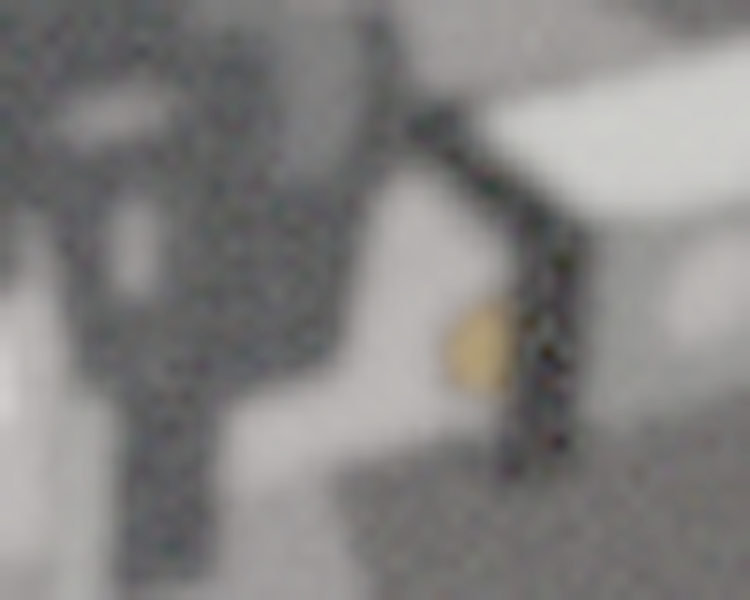

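View pics/t12.png

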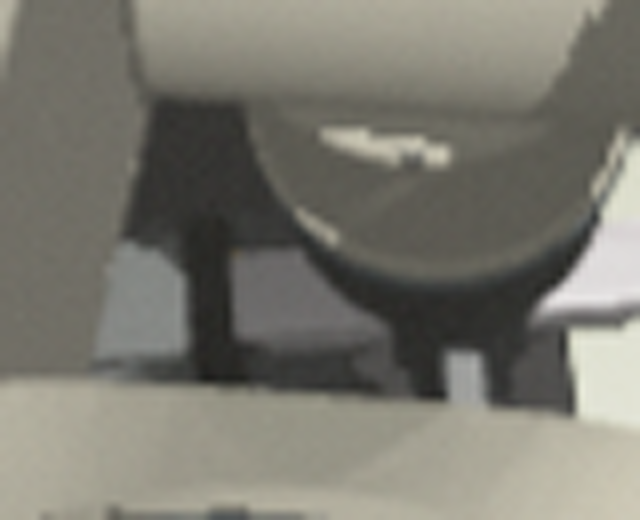

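Run:
```python
from h import *
from fit import model
cs=camera("scene")
S,_=model([.61646,.08428,-1.36026,.0247,.0])
pr=lambda *a:((proj(cs,S(*a))[0]-[275,145]+.5)*15).round()
for l in(.012,.018):
  for c in (-.002,0,.002,.004): print(l,c,"outer",pr(c+.007,l,0),"cen",pr(c,l,0),"bot",pr(c,l,-.007))
print("face edges",pr(0,.02,0),pr(0,.013,0),pr(0,.015,0),pr(0,.02,-.02),pr(-.012,.02,0),pr(0,-.02,.02))
```

```text
0.012 -0.002 outer [440. 350.] cen [485. 337.] bot [481. 382.]
0.012 0 outer [427. 353.] cen [472. 341.] bot [469. 385.]
0.012 0.002 outer [414. 357.] cen [459. 344.] bot [456. 389.]
0.012 0.004 outer [401. 360.] cen [446. 348.] bot [443. 392.]
0.018 -0.002 outer [463. 371.] cen [508. 359.] bot [505. 403.]
0.018 0 outer [450. 375.] cen [496. 362.] bot [492. 407.]
0.018 0.002 outer [437. 378.] cen [483. 366.] bot [479. 411.]
0.018 0.004 outer [424. 382.] cen [470. 370.] bot [466. 414.]
face edges [503. 370.] [476. 345.] [484. 352.] [493. 496.] [581. 349.] [358. 103.]
```

Run:
```python
from h import *
from fit import model
c=camera("scene");crop(c,175,165,245,220,10,"pics/r1.png")
a=cv2.imread("pics/scene0.png");cv2.imwrite("pics/r0.png",cv2.resize(a[165:220,175:245],None,fx=10,fy=10,interpolation=cv2.INTER_CUBIC))
# track ring/cap by template matching with subpixel
g0=cv2.cvtColor(a,cv2.COLOR_BGR2GRAY);g1=cv2.cvtColor(c["img"],cv2.COLOR_RGB2GRAY)
S,_=model([.61646,.08428,-1.36026,.0247,.0])
for s in(.0247,.002,0,-.002,-.004):
  print(s,[(proj(c,S(s+x,y,z-.002))[0]-[175,165]+.5).round(2)*10 for x,y,z in((.15,.012,.012),(.15,.012,-.012),(.164,0,0),(.242,0,0))])
```

```text
0.0247 [array([502.6, 201.6]), array([508.5, 307.5]), array([411.5, 240.7]), array([  6.1, 349.2])]
0.002 [array([615.9, 171.4]), array([619.7, 276.8]), array([524.2, 210.5]), array([127.1, 316.8])]
0 [array([625.8, 168.8]), array([629.4, 274.1]), array([534. , 207.9]), array([137.6, 314. ])]
-0.002 [array([635.6, 166.2]), array([639.1, 271.4]), array([543.8, 205.3]), array([148.2, 311.1])]
-0.004 [array([645.4, 163.6]), array([648.8, 268.8]), array([553.6, 202.6]), array([158.7, 308.3])]
```

View pics/r0.png

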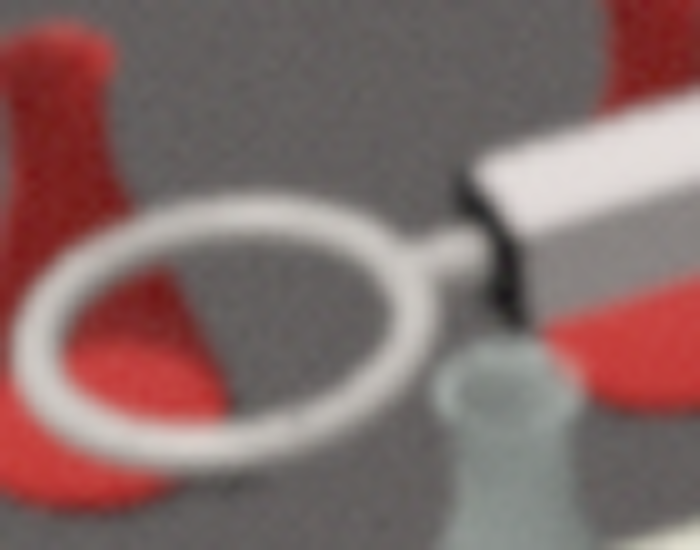

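View pics/r1.png

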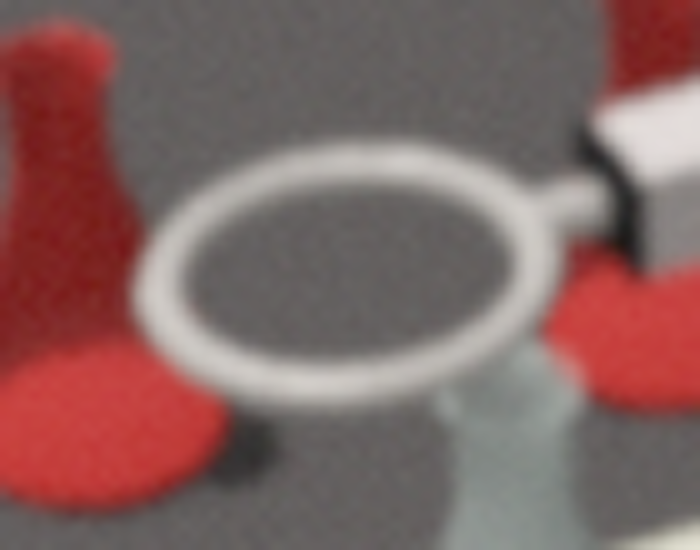

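play_rows([
  {"dx":0,"dy":0,"dz":0,"twist":0,"hand":0.036},
  {"dx":0,"dy":0,"dz":0,"twist":0,"hand":0.03},
  {"dx":0,"dy":0,"dz":0,"twist":0,"hand":0.027},
  {"dx":0,"dy":0,"dz":0,"twist":0,"hand":0.0255},
  {"dx":0,"dy":0,"dz":0,"twist":0,"hand":0.0255},
], newtons=20)

```text
t: 9.05
tool_pos: [0.6301, 0.0257, 0.1413]
tcp_rot: [3.142, -0.0, 0.212]
contact_force: [-0.5, -0.2, -0.1]
grip_width: 0.0257
```

play_rows([
  {"dx":0,"dy":0,"dz":0,"twist":0,"hand":0.0245},
  {"dx":0,"dy":0,"dz":0,"twist":0,"hand":0.022},
  {"dx":0,"dy":0,"dz":0,"twist":0,"hand":0.022},
], newtons=20)

```text
t: 9.35
tool_pos: [0.6301, 0.0257, 0.1413]
tcp_rot: [3.142, -0.0, 0.213]
contact_force: [-0.5, -0.1, 0.1]
grip_width: 0.0238
```

Gripped with no side load. Now I'll push gently and watch the force.

play_rows([
  {"dx":-0.0002,"dy":0.001,"dz":0.0002,"twist":0,"hand":0.022},
  {"dx":-0.0002,"dy":0.001,"dz":0,"twist":0,"hand":0.022},
  {"dx":-0.0002,"dy":0.001,"dz":0,"twist":0,"hand":0.022},
], newtons=20)

```text
t: 9.65
tool_pos: [0.6296, 0.0285, 0.1415]
tcp_rot: [3.141, -0.0, 0.213]
contact_force: [0.7, -4.1, 0.1]
grip_width: 0.0234
```

play_rows([
  {"dx":-0.0002,"dy":0.001,"dz":0,"twist":0,"hand":0.022},
  {"dx":-0.0002,"dy":0.001,"dz":0.0002,"twist":0,"hand":0.022},
  {"dx":-0.0002,"dy":0.001,"dz":0,"twist":0,"hand":0.022},
], newtons=20)

```text
t: 9.95
tool_pos: [0.6288, 0.0317, 0.1416]
tcp_rot: [3.141, 0.0, 0.213]
contact_force: [0.9, -2.0, -1.4]
grip_width: 0.0236
```

```bash
python3 lk2.py 13
```

```text
[0.62881405 0.03191107 0.14167039] [ 2.12683624 -2.52957907 -1.80563091] 10.0
```

View pics/s13.png

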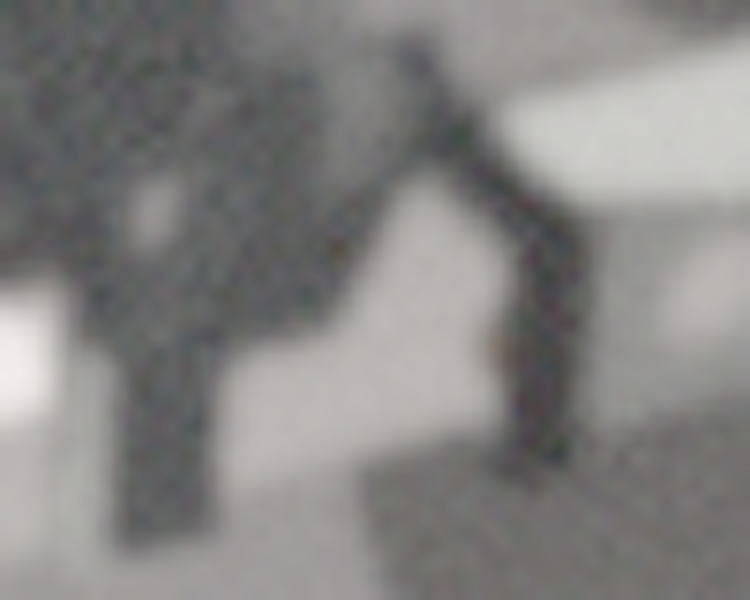

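play_rows([
  {"dx":-0.0001,"dy":0.0015,"dz":0.0,"twist":0,"hand":0.022},
  {"dx":-0.0002,"dy":0.0015,"dz":0,"twist":0,"hand":0.022},
  {"dx":-0.0003,"dy":0.0015,"dz":0,"twist":0,"hand":0.022},
  {"dx":-0.0003,"dy":0.0015,"dz":0,"twist":0,"hand":0.022},
], newtons=20)

```text
t: 10.4
tool_pos: [0.6281, 0.0378, 0.1419]
tcp_rot: [3.141, -0.0, 0.213]
contact_force: [0.9, -5.2, 0.3]
grip_width: 0.0235
```

play_rows([
  {"dx":-0.0002,"dy":0.0015,"dz":0.0003,"twist":0,"hand":0.022},
  {"dx":-0.0002,"dy":0.0015,"dz":0,"twist":0,"hand":0.022},
  {"dx":-0.0003,"dy":0.0015,"dz":0.0002,"twist":0,"hand":0.022},
  {"dx":-0.0003,"dy":0.0015,"dz":0,"twist":0,"hand":0.022},
], newtons=20)

```text
t: 10.8
tool_pos: [0.6268, 0.0439, 0.1421]
tcp_rot: [-3.142, 0.0, 0.213]
contact_force: [0.6, -3.0, 0.4]
grip_width: 0.0234
```

play_rows([
  {"dx":-0.0002,"dy":0.0015,"dz":0.0003,"twist":0,"hand":0.022},
  {"dx":-0.0003,"dy":0.0015,"dz":0,"twist":0,"hand":0.022},
  {"dx":-0.0003,"dy":0.0015,"dz":0.0002,"twist":0,"hand":0.022},
  {"dx":-0.0003,"dy":0.0015,"dz":0,"twist":0,"hand":0.022},
], newtons=20)

```text
t: 11.2
tool_pos: [0.6255, 0.05, 0.1424]
tcp_rot: [-3.141, 0.001, 0.212]
contact_force: [-0.2, -2.7, -3.3]
grip_width: 0.0235
```

```bash
cat > lk3.py <<'E'
from h import *
import sys
from fit import model
c=camera("scene")
def z(u0,v0,u1,v1,s):
    im=cv2.resize(c["img"][v0:v1,u0:u1,::-1],None,fx=s,fy=s,interpolation=cv2.INTER_CUBIC)
    return np.clip((im/255.)**.6*255,0,255).astype(np.uint8)
cv2.imwrite(f"pics/h{sys.argv[1]}.png",z(290,140,340,185,14));cv2.imwrite(f"pics/r{sys.argv[1]}.png",z(185,155,265,215,9))
o=bot.get_obs();print(o["tool_pos"],o["contact_force"],o["t"],o["grip_width"])
E
python3 lk3.py 14
```

```text
[0.62549285 0.05018041 0.14240867] [-0.9058716   1.21007927 -3.95032527] 11.35 0.023554284941485426
```

View pics/h14.png

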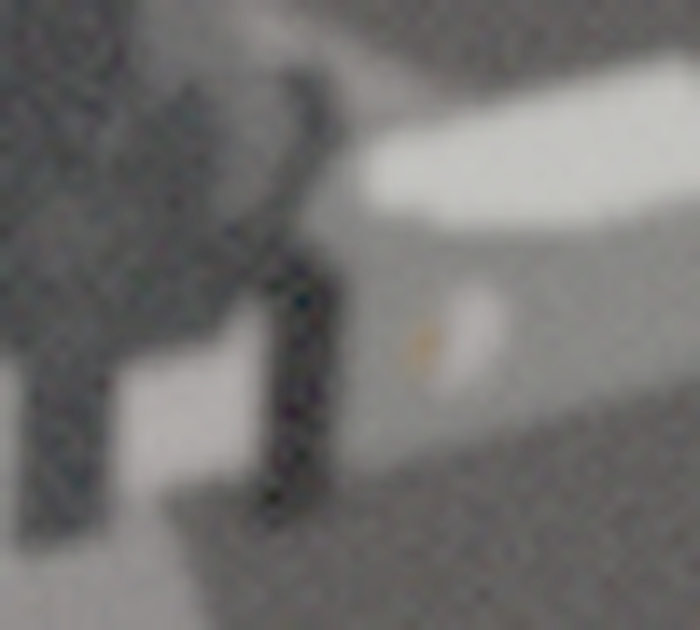

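View pics/r14.png

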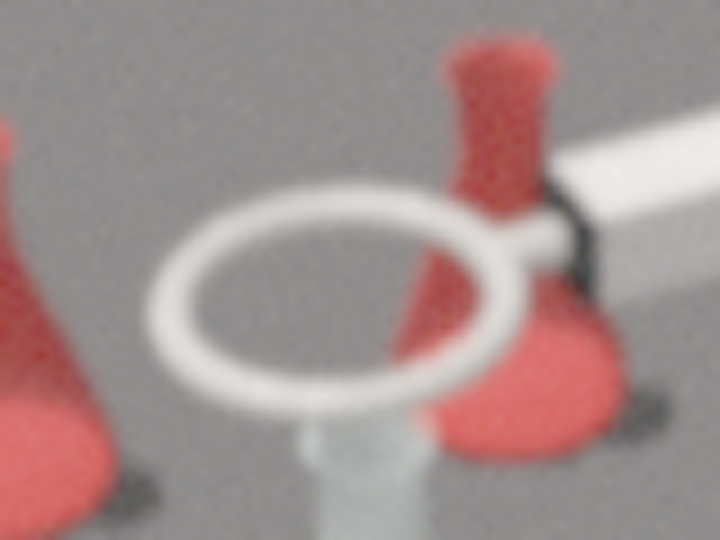

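play_rows([
  {"dx":-0.0003,"dy":0.0015,"dz":-0.0003,"twist":0,"hand":0.022},
  {"dx":-0.0003,"dy":0.0015,"dz":0,"twist":0,"hand":0.022},
  {"dx":-0.0003,"dy":0.0015,"dz":0,"twist":0,"hand":0.022},
  {"dx":-0.0003,"dy":0.0015,"dz":0,"twist":0,"hand":0.022},
], newtons=20)

```text
t: 11.75
tool_pos: [0.6247, 0.0558, 0.1425]
tcp_rot: [3.141, -0.0, 0.213]
contact_force: [-0.4, -3.3, -1.6]
grip_width: 0.0238
```

```bash
python3 lk3.py 15
```

```text
[0.62469083 0.05606105 0.1425234 ] [-0.342912   -0.75232374 -0.85613105] 11.9 0.023750234195656514
```

View pics/h15.png

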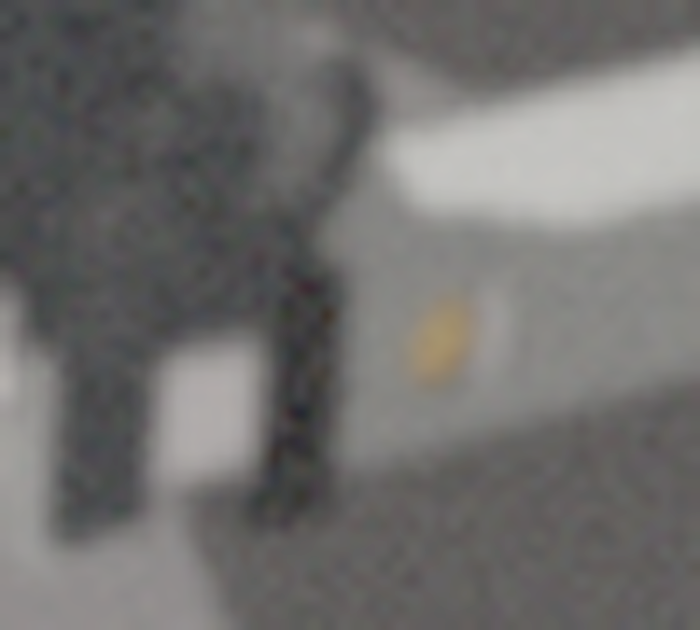

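play_rows([
  {"dx":-0.0002,"dy":0.001,"dz":0,"twist":0,"hand":0.022},
  {"dx":-0.0002,"dy":0.001,"dz":0,"twist":0,"hand":0.022},
  {"dx":0,"dy":0,"dz":0,"twist":0,"hand":0.022},
], newtons=20)

```text
t: 12.2
tool_pos: [0.6244, 0.0581, 0.1426]
tcp_rot: [-3.141, -0.0, 0.212]
contact_force: [1.5, -0.8, -1.4]
grip_width: 0.0237
```

```bash
python3 lk3.py 16
```

```text
[0.62440225 0.05807373 0.14254726] [0.62744424 0.9862311  0.38606163] 12.35 0.023540908278769253
```

View pics/h16.png

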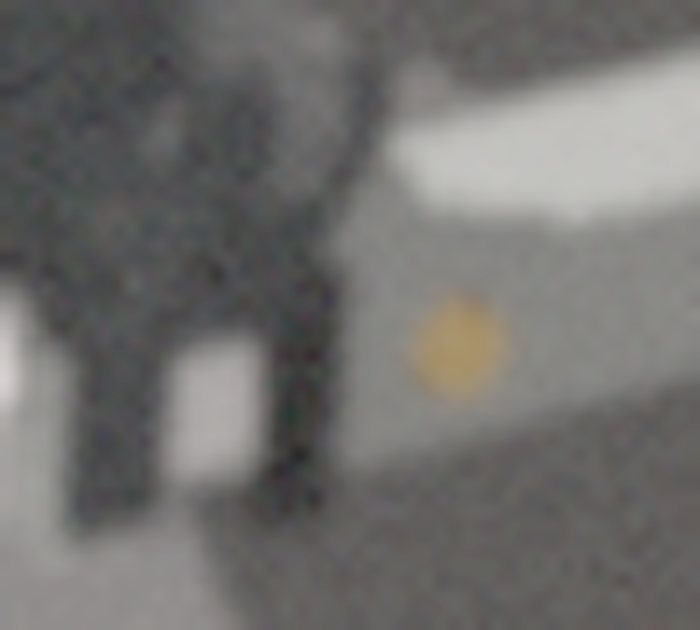

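play_rows([
  {"dx":-0.0002,"dy":0.001,"dz":0,"twist":0,"hand":0.022},
  {"dx":0,"dy":0,"dz":0,"twist":0,"hand":0.022},
  {"dx":0,"dy":0,"dz":0,"twist":0,"hand":0.022},
], newtons=20)

```text
t: 12.65
tool_pos: [0.6242, 0.0588, 0.1425]
tcp_rot: [-3.142, -0.0, 0.213]
contact_force: [0.7, -0.7, 1.8]
grip_width: 0.0238
```

play_rows([
  {"dx":0,"dy":0,"dz":0,"twist":0,"hand":0.028},
  {"dx":0,"dy":0,"dz":0,"twist":0,"hand":0.036},
  {"dx":0,"dy":0,"dz":0,"twist":0,"hand":0.05},
  {"dx":0,"dy":0,"dz":0,"twist":0,"hand":0.06},
  {"dx":0,"dy":0,"dz":0,"twist":0,"hand":0.06},
  {"dx":0,"dy":0,"dz":0.03,"twist":0,"hand":0.06},
  {"dx":0,"dy":0,"dz":0.04,"twist":0,"hand":0.06},
  {"dx":0,"dy":0,"dz":0.04,"twist":0,"hand":0.06},
  {"dx":0,"dy":0,"dz":0.04,"twist":0,"hand":0.06},
], newtons=20)

```text
t: 13.55
tool_pos: [0.6238, 0.0587, 0.2939]
tcp_rot: [-3.142, 0.0, 0.212]
contact_force: [-0.3, 0.0, -0.6]
grip_width: 0.0599
```

play_rows([
  {"dx":-0.04,"dy":0,"dz":0,"twist":0,"hand":0.06},
  {"dx":-0.04,"dy":0,"dz":0,"twist":0,"hand":0.06},
  {"dx":-0.04,"dy":0,"dz":0,"twist":0,"hand":0.06},
  {"dx":-0.04,"dy":0,"dz":0,"twist":0,"hand":0.06},
  {"dx":-0.04,"dy":0,"dz":0,"twist":0,"hand":0.06},
  {"dx":-0.02,"dy":-0.04,"dz":0,"twist":0,"hand":0.06},
  {"dx":0,"dy":-0.045,"dz":0,"twist":0,"hand":0.06},
  {"dx":0,"dy":-0.045,"dz":0,"twist":0,"hand":0.06},
  {"dx":0,"dy":-0.045,"dz":0,"twist":0,"hand":0.06},
  {"dx":0,"dy":0,"dz":0,"twist":0,"hand":0.06},
  {"dx":0,"dy":0,"dz":0,"twist":0,"hand":0.06},
], newtons=20)

```text
t: 14.65
tool_pos: [0.4038, -0.117, 0.2923]
tcp_rot: [-3.141, 0.0, 0.209]
contact_force: [-0.4, -0.1, -0.1]
grip_width: 0.0599
```

Run:
```python
from h import *
from fit import model
c=camera("scene");crop(c,170,100,400,270,3.4,"pics/s20.png");crop(c,285,135,335,180,14,"pics/s21.png")
ct=camera("top");crop(ct,185,160,235,205,14,"pics/t21.png");cv2.imwrite("pics/t20.png",ct["img"][:,:,::-1])
S,_=model([.61646,.08428,-1.36026,.0247,.0])
for n,cc,u,v in(("s",c,285,135),("t",ct,185,160)):
  for l in(-.018,-.016,.018):
    print(n,l,[((proj(cc,S(-.035+a,l,z))[0]-[u,v]+.5)*14).round() for a,z in((-.007,0),(.007,0),(0,.007),(0,-.007))])
print(bot.get_obs()["tool_pos"],bot.get_obs()["t"])
```

```text
s -0.018 [array([437., 297.]), array([357., 318.]), array([401., 267.]), array([394., 348.])]
s -0.016 [array([445., 303.]), array([364., 324.]), array([408., 273.]), array([401., 354.])]
s 0.018 [array([571., 411.]), array([489., 433.]), array([535., 380.]), array([526., 463.])]
t -0.018 [array([220., 538.]), array([309., 530.]), array([259., 526.]), array([270., 542.])]
t -0.016 [array([219., 526.]), array([308., 517.]), array([258., 513.]), array([270., 530.])]
t 0.018 [array([204., 314.]), array([292., 305.]), array([242., 299.]), array([254., 320.])]
[ 0.4041123  -0.1151416   0.29235602] 14.85
```

View pics/s20.png

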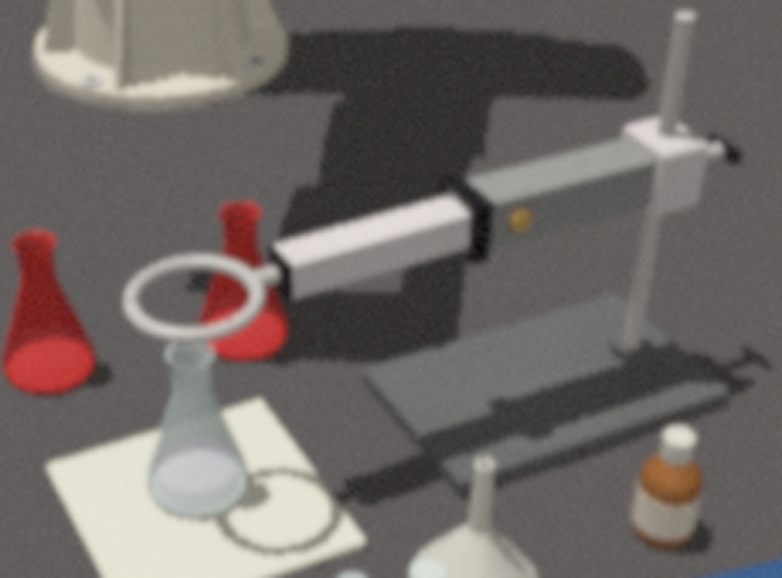

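View pics/s21.png

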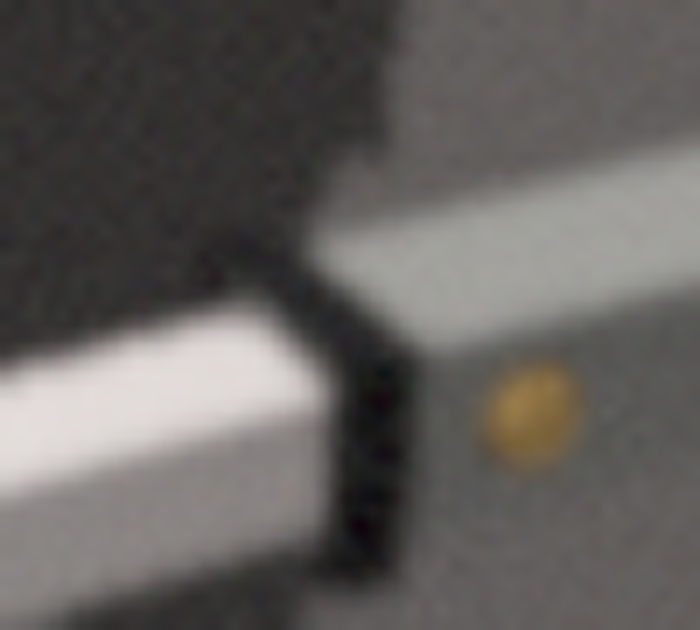

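View pics/t21.png

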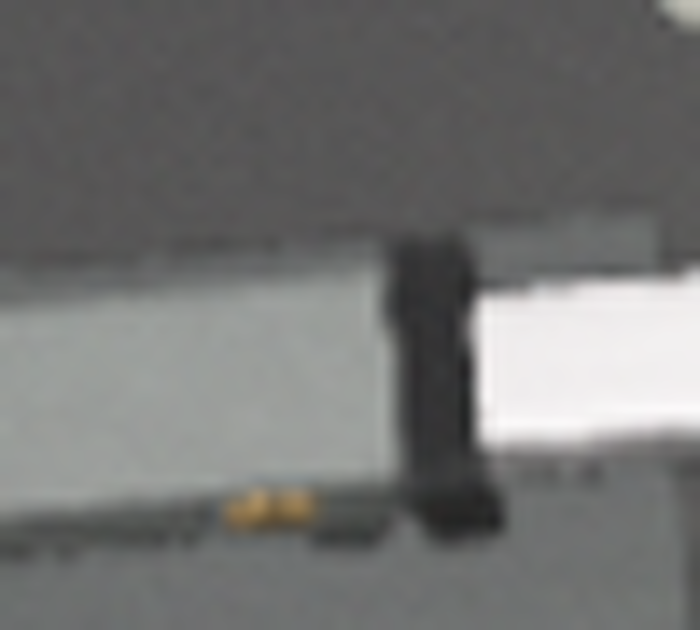

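View pics/t20.png

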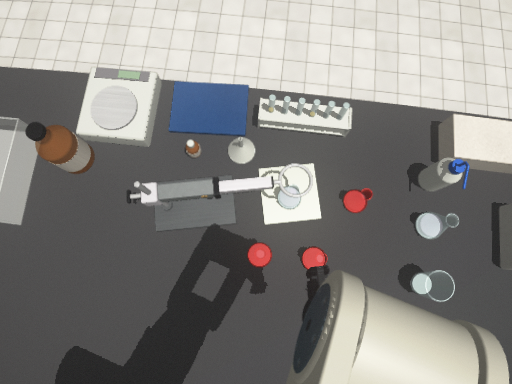

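The locked boom shows a brass button through the +y hole at (530,415) in the scene crop. The -y button sticks out at (270,510) in the top crop. The flask, funnel and dropper look unmoved and the arm is clear, so I'm handing the job in.

Run:
```python
from station import bot,order
print(order.sign_off())
```

```text
the job is handed in; nothing more can be done
None
```

The boom is locked in its sleeve with both spring buttons out through the holes, and the job is handed in at about 15 s of the 67 s allowed. No verdict was reported.

I pinched the buttons flush with a 20 N grip on their outer halves and fed them under the collar. I then re-gripped the boom about 58 mm outward of the buttons and pushed in steps of 1–1.5 mm. The wrist force readings taken between moves stayed at about 5 N or less. They don't show the boom–stand contact force directly.

**Last checks:**
- **+y button:** the scene camera shows it filling its hole, within about half a pixel of where a locked, fully out button should appear.
- **-y button:** the top camera shows it sticking out at the right place along the sleeve. Its outer edge read about half a pixel (1–2 mm) short of prediction. I put that down to blur and the boom's sideways play, so how far out it is rests on a coarser check than the other.
- **Surroundings:** the flask stands upright under the ring. The flask, funnel and dropper bottle look unmoved by eye; I did not re-measure their positions. The gripper was well clear.

**One disagreement on the way:** after the first feed, the ring in the image had moved about 23 mm where the tool had moved 25 mm. The boom had slipped about 2 mm, and the buttons still held under the lip.

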